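# Fold back the carton flaps, then tilt the viewer mirror and hold it on the pot

## Robot

A 6-joint arm with a two-finger parallel gripper is mounted at the origin on a cart in front of the work surface, level with it; the furniture and walls round the work are solid. World frame = base frame: x ahead of the robot, y to its left, z up, the work surface at z = 0. Lengths are in mm, angles in rad, forces in N, time in s.
With the tool pointing down it reaches from about 275 to 975 mm from the base axis. Payload 8.4 kg.
Tool frame: the origin (TCP) lies at the very end of the fingers, on their centre line; the grasp point (between the pads) lies 19 mm behind it; z points along the fingers, y is the direction in which the jaws open and shut (so a half turn about z gives the same grasp; the last joint's range is limited). The gripper opens to 92 mm and grips with 3 to 60 N. Pads are 20 mm wide; open, the fingers measure 128 mm over their backs; the gripper's body (75 mm by 189 mm) begins 69 mm behind the grasp point.
Start: joints at [1.25, 0.353, 1.633, -0, 1.155, -0.002], TCP at [195.891, 593.51, 214.583] pointing down, gripper open.
Joint ranges: [-2.63, 2.63], [-0.92, 2.1], [0.06, 2.66], [-1.3, 4.44], [0, 2.69], [-3.02, 3.02]. Speed limits (rad/s): [2.22, 2.22, 2.79, 3.14, 3.14, 3.14].

## Interface

Orientations are given as a unit quaternion [x, y, z, w].
In Python, from station import r gives the robot as it stands. The module is installed in compiled form; this text tells all that it offers.
- The arm moves only by the shell command python3 -m pendant 'ROWS'. ROWS is JSON, a list of rows, each a list of 7 numbers: the shift along the world's x, y, z in cm, then the turn, a rotation vector about the world's x, y, z in degrees, then the opening in per cent of the stroke, from 0 (shut) to 100 (fully open). A call has 1 to 20 rows; each row is the pose to reach, as a shift and turn from the pose commanded when the call began; what a row does not reach only later rows make up. A row lasts 1/8 s, in which the tool goes at most 62.5 mm and 10.7 degrees, less where a joint would pass 70% of its speed; a pose out of reach is approached as far as the arm can. A call with a gripper value outside its range is refused whole. The fingers move at their own pace and stop on an object; the grip force is fixed at half the most. Time passes only in rows, so rows that repeat a pose let the fingers close. It gives the time, the measured TCP pose, the force and the opening at its end, in the units of the state.
- r.read_state(): the state, without advancing time (a new reading comes with each control period).
- r.camera(name): name is "scene" or "top" or "wrist"; returns the picture (384x512x3 uint8, blue, green, red); there is no depth.
- r.calibration(name): a dict with "vfov" (degrees; the focal length in pixels is half the picture's height over the tangent of half this angle, whatever the lens; pixels are square), "cx", "cy" (the principal point, pixels), "R" (3x3) and "t" (3): a world point X has camera coordinates R X + t. Camera axes: x right, y down, z forward; pixel columns grow to the right and rows downward; lengths in mm; the calibration is good to about 2 mm. The wrist camera is an equidistant fisheye: a pixel r from the principal point sees the ray r / f radians off the axis. A picture is of the moment at which its call begins: read the wrist's pose just before it. calibration takes no time and is no camera call; for the wrist camera it gives the pose at the moment of the call.
- r.job_done(): hands the job in, once; it reports no verdict.
The state is a dict: "time": time; "qpos": joint angles; "qd": joint speeds; "tau": joint torques, N m; "ee_pos": TCP position; "eef_rot": TCP orientation; "wrist_force": force on the tool from outside, world axes, zero at the start; "torque": the same for the moment, N m; "grip_width": opening from 0.0 (shut) to 1.0 (fully open).
Only numpy, scipy, OpenCV 4.12 (cv2) and the standard library are available. Lean on these libraries where they do the work, as an engineer would, in place of code of your own. Each camera call takes 0.05 s, during which the arm holds its last target.

## Task

Show the bench camera the screw pot that lies in the carton, without taking it out: first fold both long carton flaps right back, far past upright, so that they hang outwards clear of the view. Then take the mirror by its lever bar and tilt it until the camera, which looks straight up into the mirror, has the lid of the pot in the middle of its view, and finish holding the lever still at that angle: the mirror springs back if you let go. Keep off the mirror glass, leave the pot and the card box as they lie, and do not knock the tray, tweezers and glue bottle beside the viewer.

Things in the scene. Friction and masses are not known exactly. Their poses are not given: they have to be found in the camera images.
- viewer: Bench viewer, fixed: grey base plate 220 x 530 x 12 mm, long along its own y, with 10 mm high guide strips between which the carton stands (-y side). Origin at table level. At y = +190 mm a black camera looks straight up at the mirror above it. Post and yoke back at y = +235 to +265 mm, yoke cheeks at x = +-45 mm, 261 mm high. Lens, mirror, line of sight and carton middle lie at x = 0.
- lens (a point): Middle of the camera's front lens. The camera looks straight up from here at the middle of the mirror, 172 mm above.
- mirror_centre (a point): Middle of the mirror glass, on its hinge line, 250 mm above the table. Glass 68 x 58 mm on the underside of a black 76 x 66 mm frame. Own axes equal the viewer's when parked; the glass faces along the point's own -z. The hinge runs along the viewer's x.
- mirror_tilt (a joint): Tilt, rad, 0 to 0.85. 0 = parked: level, glass straight down. Growing values turn the glass towards the carton and move the lever bar away from it (the viewer's +y). A spring drives it back: about 0.9 N at the bar when parked, 2.7 N at 0.5 rad. A tilt a throws the line of sight 2a from straight down, towards the carton (the viewer's -y).
- lever_bar (a point): Middle of the lever's grip: a round rubber bar 15 mm thick, 44 mm long, along the viewer's x, on an 8 mm rod, 70 mm above the hinge (320 mm above the table when parked), moving on a 70 mm circle about the hinge line. Nothing stands above it. It can be pinched from above, fingers closing along the viewer's y (the bar turns in the fingers), or pushed to +y.
- sight: No solid thing: the frame of the camera's line of sight as the mirror throws it. Origin in the middle of the mirror glass; the view runs along this frame's own -z; its x is the viewer's x. The pot's lid is in the middle of the view when it lies on that line (own x and y near 0).
- view (a point): A point on the line of sight, 300 mm beyond the mirror.
- carton: Shipping carton, 180 (x) x 120 (y) x 60 mm high, walls 4 mm, fixed on the base plate. Origin at the middle of its underside, 12 mm above the table; rim 72 mm above the table; own y points to the mirror. Two long flaps (176 x 58 x 4 mm) are creased on the rim at y = +60 and -60 mm; the two short flaps are already folded down outside and reach x = +-130 mm.
- flap_mirror (a joint): Angle of the long flap on the mirror's side (crease at the carton's y = +60 mm): 0 = shut flat, 1.57 upright, 2.75 fully folded back, towards the mirror. It starts half open and stays where it is left (crease friction about 0.03 N m, i.e. half a newton at the edge).
- flap_mirror_edge (a point): Middle of the free edge of that flap, 58 mm from its crease.
- flap_outer (a joint): Angle of the other long flap (crease at the carton's y = -60 mm), which folds back away from the mirror: same values and stiffness.
- flap_outer_edge (a point): Middle of the free edge of that flap, 58 mm from its crease.
- pot_lid (a point): Middle of the top of the white screw pot (45 mm across, 38 mm high) standing loose in the carton, near the middle of its length, its lid 54 mm above the table. Own z points up.
- card_box_mid (a point): Centre of the small card box, 50 x 70 x 26 mm, lying loose beside the pot in the carton.
- mirror: The tilting part: black frame, glass on its underside (never to be touched), lever rod and bar. Origin on the hinge line in the middle of the glass; own z runs up along the lever.
- bead_tray_mid (a point): Centre of the open parts tray of beads, 66 x 90 x 20 mm, beside the viewer.
- tweezers_mid (a point): Centre of the tweezers, 125 mm long, beside the viewer.
- glue_mid (a point): Centre of the slim glue bottle, 25 mm across, 100 mm high, beside the viewer.
Not all that is in view belongs to the job. What is shaped like the part that bears pot_lid but blue or orange is not meant.

How it is judged (in metres and radians):
On the way, in this order (a step that is already met when the one before it is completed fails the run):
1. both long flaps folded back past 2.3 rad (132 degrees) (value of joint each of flap_mirror, flap_outer above 2.3 rad), for 0.2 s.
2. then the lid of the pot in the middle of the camera's view (line of sight within 20 mm of the lid's middle), the lever held by the fingers (y of pot_lid in the frame of sight between -0.02 and 0.02 m and x of pot_lid in the frame of sight between -0.02 and 0.02 m and contact force between any of lever_grip, lever_rod and the fingers above 0.5 N and contact force between mirror_glass and the fingers below 0.2 N), for 0.4 s.
At the end, for the whole second after the job is handed in: Both long flaps stand past 2.3 rad; the camera's line of sight passes within 20 mm of the middle of the pot's lid, lengthways and sideways; the fingers hold the mirror's lever (more than 0.5 N, none on the glass) and the mirror is still; the pot stands upright within 15 mm of where it stood (all of step 1 and all of step 2 and velocity of joint mirror_tilt between -0.06 and 0.06 rad/s and distance of pot_lid from where it was at the start of the episode below 0.015 m and angle between pot_lid's own z axis and vertical below 0.15 rad); the arm keeps its last pose, push and grip.
It fails at once if the mirror glass touched (contact force between mirror_glass and the fingers above 1 N).
It fails at once if the pot or the card box in the carton shifted by more than 20 mm (distance of any of pot_lid, card_box_mid from where it was at the start of the episode above 0.02 m).
It fails at once if a bystander knocked more than 30 mm from its place (distance of any of bead_tray_mid, tweezers_mid, glue_mid from where it was at the start of the episode above 0.03 m).
It also fails if it takes over 58 s, if anything falls off the work surface, if the arm or the gripper's body presses on something with over 40 N, if the wrist force passes 120 N, or if a joint passes its speed limit or range.

## Working session

There is one attempt and no reset: what is moved stays moved. The work goes in short steps, Python scripts to look and compute and a shell command to move; the robot and the scene stay as the last step left them, time stands still between calls to the robot, and variables do not carry over. Pictures are saved under pics/ and viewed, and the job is handed in when it is done.

```bash
mkdir -p pics; python3 - <<'E'
from station import r
import cv2
for n in ["scene","top","wrist"]:
    c=r.calibration(n); print(n,c)
    cv2.imwrite(f"pics/{n}0.png",r.camera(n))
print(r.read_state())
E
```

```text
scene {'vfov': 56.7786312651153, 'cx': 259.3792687611251, 'cy': 193.59533274203375, 'R': array([[ 0.56883122, -0.82228788,  0.01654339],
       [-0.36895688, -0.27310583, -0.88841658],
       [ 0.73505229,  0.49925529, -0.4587399 ]]), 't': array([-328.3013548 ,  371.21514013,  583.89753137])}
top {'vfov': 56.118240186381065, 'cx': 249.94055902952337, 'cy': 190.22936581967613, 'R': array([[ 0.0070697 , -0.99994017, -0.0083469 ],
       [-0.99245811, -0.00599476, -0.12243757],
       [ 0.12238021,  0.00914955, -0.99244112]]), 't': array([  -3.46716652,  588.45129696, 1121.72451456])}
wrist {'vfov': 65.70646984690485, 'cx': 259.56632606566023, 'cy': 193.70204747748187, 'R': array([[ 3.13593819e-01,  9.49556881e-01, -8.04031071e-04],
       [ 9.11849173e-01, -3.00904279e-01,  2.79262780e-01],
       [ 2.64933958e-01, -8.83082367e-02, -9.60214379e-01]]), 't': array([-624.91375589,  -32.16526317,  390.8952653 ])}
{'time': 0.15, 'qpos': array([ 1.24958771e+00,  3.53516879e-01,  1.63395808e+00, -2.41310803e-05,
        1.15518124e+00, -2.39785834e-03]), 'qd': array([-0.00093022, -0.00147811, -0.00343989,  0.0004204 ,  0.00039418,
       -0.00081586]), 'tau': array([ 4.44302750e-04, -5.94210255e+01, -3.34469211e+01,  6.96670613e-02,
        2.04594957e-02, -1.06445832e-04]), 'ee_pos': array([195.78652704, 593.14836252, 214.02100115]), 'eef_rot': array([ 1.58726314e-01,  9.87322477e-01, -5.26605239e-04, -7.47760397e-05]), 'wrist_force': array([ 0.41976956, -0.55678851,  0.10671658]), 'torque': array([-0.05219231,  0.00910909,  0.00789262]), 'grip_width': 0.9980362039125804}
```

View pics/scene0.png

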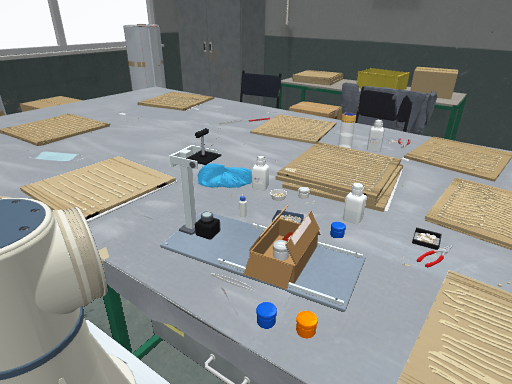

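View pics/top0.png

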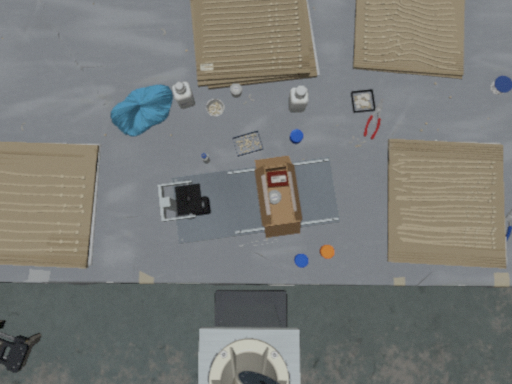

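View pics/wrist0.png

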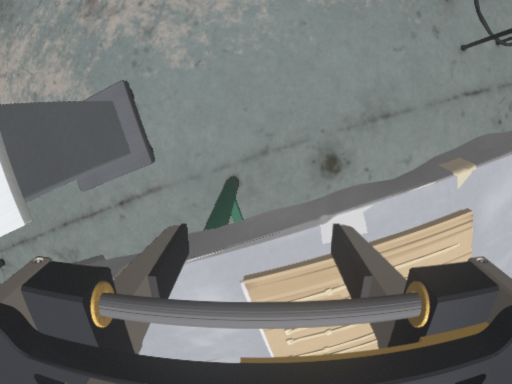

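```bash
python3 - <<'E'
import cv2
t=cv2.imread("pics/top0.png"); s=cv2.imread("pics/scene0.png")
cv2.imwrite("pics/topc.png",cv2.resize(t[140:270,150:350],None,fx=4,fy=4,interpolation=cv2.INTER_CUBIC))
cv2.imwrite("pics/scenec.png",cv2.resize(s[120:310,150:370],None,fx=3.1,fy=3.1,interpolation=cv2.INTER_CUBIC))
E
```

```text
(no output)
```

View pics/topc.png

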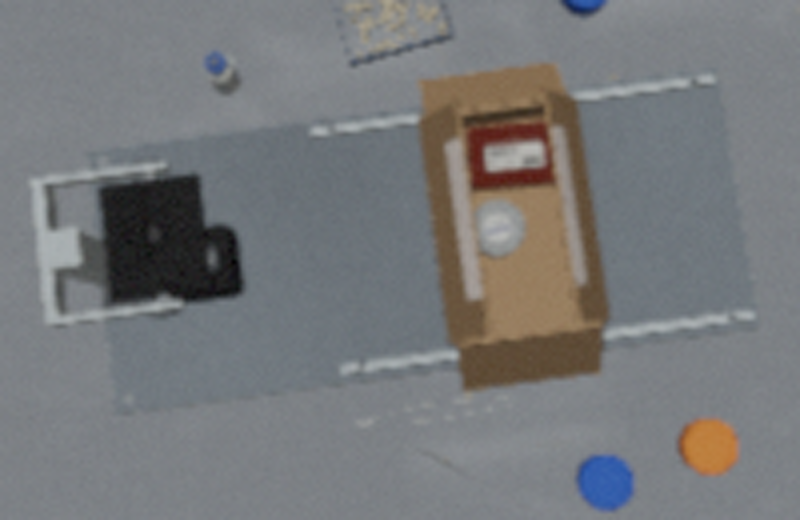

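View pics/scenec.png

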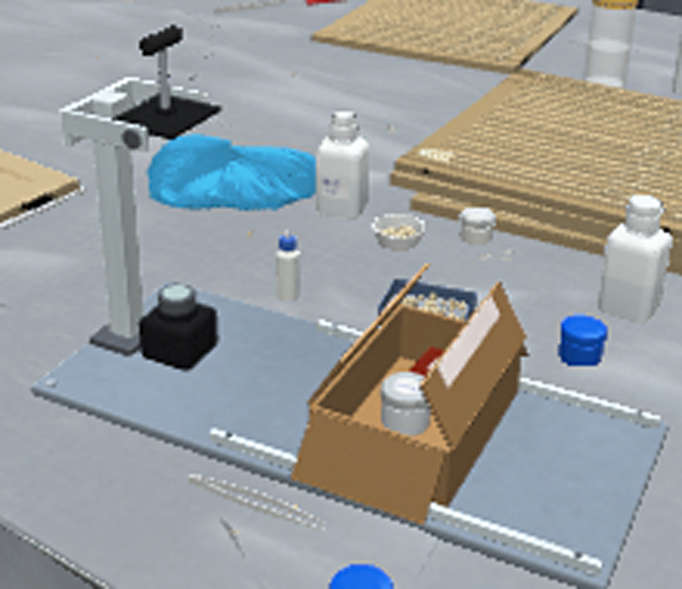

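```bash
cat > h.py <<'E'
import numpy as np, cv2
from scipy.optimize import least_squares
from station import r
C={n:r.calibration(n) for n in("scene","top")}
def f(c): return 192/np.tan(np.radians(c["vfov"]/2))
def proj(n,X):
    c=C[n]; p=np.asarray(X)@c["R"].T+c["t"]; return np.c_[p[:,0]/p[:,2],p[:,1]/p[:,2]]*f(c)+[c["cx"],c["cy"]]
def onz(n,px,z):
    c=C[n]; d=c["R"].T@np.array([(px[0]-c["cx"])/f(c),(px[1]-c["cy"])/f(c),1]); o=-c["R"].T@c["t"]
    return o+d*(z-o[2])/d[2]
def tri(pxs):
    A=[];b=[]
    for n,px in pxs.items():
        c=C[n]; d=c["R"].T@np.array([(px[0]-c["cx"])/f(c),(px[1]-c["cy"])/f(c),1]);d/=np.linalg.norm(d); o=-c["R"].T@c["t"]
        P=np.eye(3)-np.outer(d,d);A.append(P);b.append(P@o)
    return np.linalg.lstsq(np.vstack(A),np.hstack(b),rcond=None)[0]
def V2W(v,p):
    x,y,a=p; v=np.asarray(v,float); c,s=np.cos(a),np.sin(a)
    return np.c_[x+c*v[:,0]-s*v[:,1],y+s*v[:,0]+c*v[:,1],v[:,2]]
def W2V(w,p):
    x,y,a=p; c,s=np.cos(a),np.sin(a); d=np.asarray(w)[:2]-[x,y]
    return np.array([c*d[0]+s*d[1],-s*d[0]+c*d[1],w[2]])
E
python3 - <<'E'
from h import *
v=[[110,265,12],[110,-265,12],[-110,-265,12],[-110,265,12]]
T=np.array([[92,152],[717,78],[756,322],[122,412]])/4+[150,140]
S=np.array([[190,290],[665,425],[605,585],[35,390]])/3.1+[150,120]
for q in T: print(onz("top",q,12))
for q in S: print("s",onz("scene",q,12))
def res(p):
    W=V2W(v,p); return np.r_[(proj("top",W)-T).ravel(),(proj("scene",W)-S).ravel()]
s=least_squares(res,[530,60,0],x_scale=[10,10,.1],loss="soft_l1"); print(s.x,s.fun.round(1))
p=s.x; np.save("p.npy",p)
def cr(n,q,k,o): return np.array(q)/k+o
lid_t=cr("t",[498,222],4,[150,140]);lid_s=cr("s",[403,384],3.1,[150,120])
print("lid",onz("top",lid_t,54),onz("scene",lid_s,54)); print(W2V(onz("top",lid_t,54),p),W2V(onz("scene",lid_s,54),p))
bar_t=cr("t",[225,260],4,[150,140]);bar_s=cr("s",[162,40],3.1,[150,120])
B=tri({"top":bar_t,"scene":bar_s});print("bar",B,W2V(B,p),proj("top",V2W([[0,190,320]],p)),bar_t,proj("scene",V2W([[0,190,320]],p)),bar_s)
print(V2W([[0,190,320]],p))
E
```

```text
[630.58854778 254.94903753  12.        ]
[ 695.53135535 -261.240444     12.        ]
[ 494.31311438 -288.7937193    12.        ]
[418.40472373 223.62227141  12.        ]
s [631.90182634 228.58007283  12.        ]
s [ 702.48267071 -260.29685197   12.        ]
s [ 493.73961125 -291.18852279   12.        ]
s [415.81879913 222.83834802  12.        ]
[ 5.62521147e+02 -1.68275153e+01  1.39965830e-01] [-1.8 -1.2  0.7 -3.8  1.8  1.2 -2.1  0.5 -6.9 -3.3  2.  -0.6  0.9  1.5
 -1.6 -1. ]
lid [569.96277906 -77.42842191  54.        ] [568.13594804 -71.57452054  54.        ]
[ -1.08553042 -61.04645272  54.        ] [ -2.07782287 -54.99493815  54.        ]
bar [506.81285949 109.85535525 338.09613973] [-37.49006731 133.21583189 338.09613973] [[178.15175772 196.9564666 ]] [206.25 205.  ] [[197.76564247 132.50267401]] [202.25806452 132.90322581]
[[536.01438423 171.31442982 320.        ]]
```

```bash
python3 - <<'E'
import cv2
t=cv2.imread("pics/top0.png"); s=cv2.imread("pics/scene0.png")
a=cv2.resize(t[170:250,152:252],None,fx=8,fy=7,interpolation=cv2.INTER_CUBIC); 
a=cv2.convertScaleAbs(a,alpha=1.8,beta=0)
cv2.imwrite("pics/tl.png",a)
a=cv2.resize(t[150:240,245:345],None,fx=8,fy=6.5,interpolation=cv2.INTER_CUBIC)
cv2.imwrite("pics/tr.png",a)
a=cv2.resize(s[120:260,155:255],None,fx=4.2,fy=4.2,interpolation=cv2.INTER_CUBIC)
a=cv2.convertScaleAbs(a,alpha=1.5,beta=0)
cv2.imwrite("pics/sl.png",a)
a=cv2.resize(s[200:310,240:370],None,fx=5.4,fy=5.4,interpolation=cv2.INTER_CUBIC)
cv2.imwrite("pics/sr.png",a)
E
```

```text
(no output)
```

View pics/tl.png

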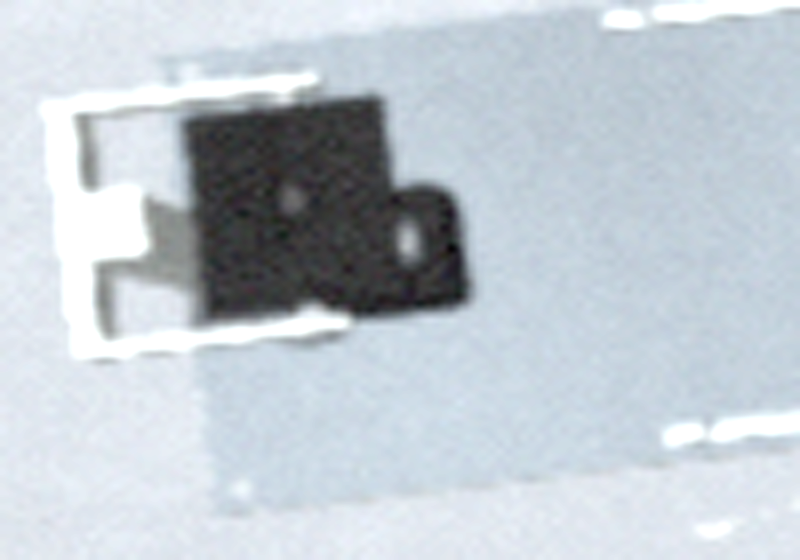

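View pics/tr.png

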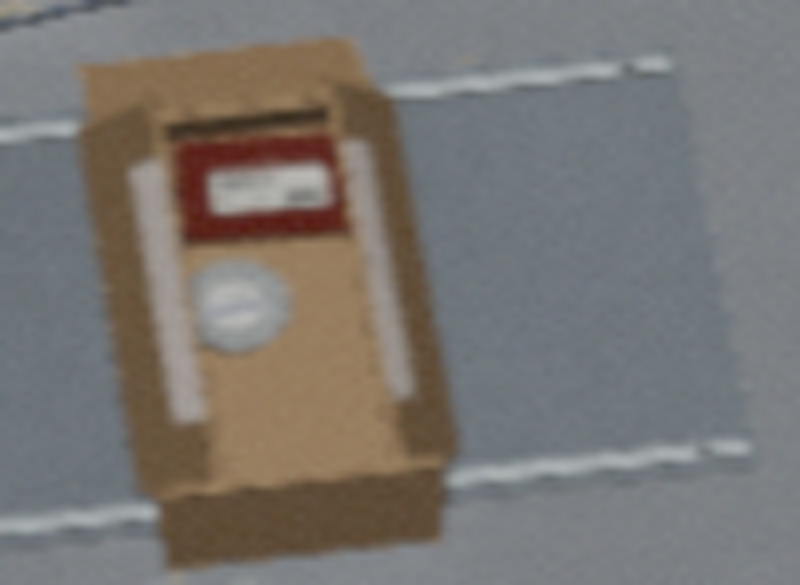

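View pics/sl.png

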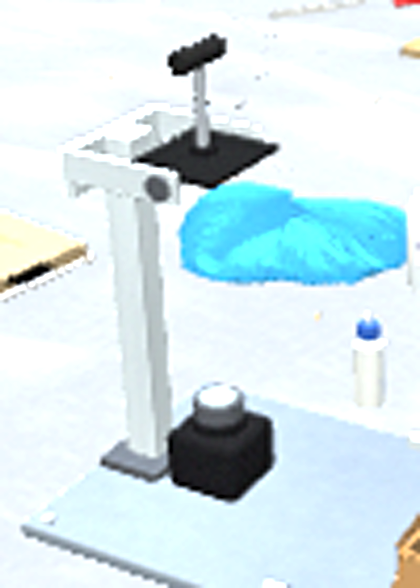

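View pics/sr.png

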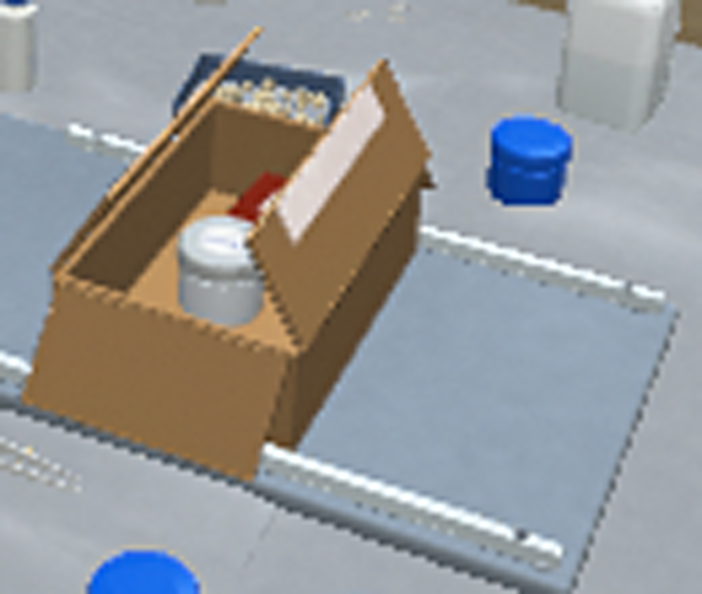

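```bash
cat > fit.py <<'E'
from h import *
tl=lambda u,v:(152+u/8,170+v/7); tr=lambda u,v:(245+u/8,150+v/6.5); sl=lambda u,v:(155+u/4.2,120+v/4.2); sr=lambda u,v:(240+u/5.4,200+v/5.4)
O=[("top",tl(165,55),[110,265,12]),("top",tl(210,512),[-110,265,12]),("top",tr(675,62),[110,-265,12]),("top",tr(757,460),[-110,-265,12]),
("top",tl(410,240),[0,190,78]),("scene",sl(219,393),[0,190,78]),("scene",sl(198,54),[0,190,320]),
("top",tl(185,118),[38,223,253]),("top",tl(382,97),[38,157,253]),("top",tl(207,320),[-38,223,253]),
("scene",sl(213,187),[-38,157,253]),("scene",sl(278,148),[38,157,253]),
("scene",sl(25,527),[-110,265,12]),("scene",sr(676,313),[110,-265,12]),("scene",sr(574,585),[-110,-265,12]),
("scene",sl(205,150),[0,190,256])]
def res(p):
    return np.concatenate([ (proj(n,V2W([v],p))-q).ravel() for n,q,v in O])
s=least_squares(res,[530,60,0],x_scale=[10,10,.1],loss="soft_l1"); print(s.x)
for o,e in zip(O,s.fun.reshape(-1,2)): print(o[0],o[2],e.round(1))
np.save("p.npy",s.x)
E
python3 fit.py
```

```text
[ 5.63707241e+02 -2.62647207e+01  1.38168163e-01]
top [110, 265, 12] [ 1.5 -1.5]
top [-110, 265, 12] [ 3.  -0.1]
top [110, -265, 12] [ 3.5 -4.1]
top [-110, -265, 12] [4.1 0.7]
top [0, 190, 78] [-5.9  0.3]
scene [0, 190, 78] [-1.3  0.6]
scene [0, 190, 320] [-1.3  0.2]
top [38, 223, 253] [-2.2 -0.5]
top [38, 157, 253] [-1.7 -0.8]
top [-38, 223, 253] [-1.8 -0.5]
scene [-38, 157, 253] [-1.2  0.1]
scene [38, 157, 253] [-0.6 -0.1]
scene [-110, 265, 12] [1.4 0.1]
scene [110, -265, 12] [ 5.  -0.3]
scene [-110, -265, 12] [3.8 3.5]
scene [0, 190, 256] [-1.5  0.6]
```

```bash
cat >> fit.py <<'E'
print("----")
O=[o for i,o in enumerate(O) if i!=4]
def res2(q):
    return np.concatenate([ (proj(n,V2W([np.array(v)+([0,q[3],0] if v[2]==12 else [0,0,0])],q[:3]))-z).ravel() for n,z,v in O])
s=least_squares(res2,[530,60,0,0],x_scale=[10,10,.1,10],loss="soft_l1"); print(s.x)
for o,e in zip(O,s.fun.reshape(-1,2)): print(o[0],o[2],e.round(1))
p=s.x[:3];np.save("p.npy",p)
print("bar",V2W([[0,190,320]],p))
# carton: corners of rim
for nm,n,q,z in [("rim -x,-y",'scene',sr(300,350),72),("rim -x +y",'scene',sr(57,272),72),("rim+x+y s",'scene',sr(213,103),72),
 ("rim -x+y",'top',tr(150,497),72),("rim -x-y",'top',tr(445,463),72),("rim +x+y",'top',tr(83,130),72),("rim +x-y",'top',tr(400,92),72),
 ("lid",'top',tr(239,300),54),("lid",'scene',sr(223,238),54)]:
    print(nm,n,W2V(onz(n,q,z),p).round(1),onz(n,q,z).round(1))
print("edge outer ends tri? ")
E
python3 fit.py
```

```text
[ 5.63707241e+02 -2.62647207e+01  1.38168163e-01]
top [110, 265, 12] [ 1.5 -1.5]
top [-110, 265, 12] [ 3.  -0.1]
top [110, -265, 12] [ 3.5 -4.1]
top [-110, -265, 12] [4.1 0.7]
top [0, 190, 78] [-5.9  0.3]
scene [0, 190, 78] [-1.3  0.6]
scene [0, 190, 320] [-1.3  0.2]
top [38, 223, 253] [-2.2 -0.5]
top [38, 157, 253] [-1.7 -0.8]
top [-38, 223, 253] [-1.8 -0.5]
scene [-38, 157, 253] [-1.2  0.1]
scene [38, 157, 253] [-0.6 -0.1]
scene [-110, 265, 12] [1.4 0.1]
scene [110, -265, 12] [ 5.  -0.3]
scene [-110, -265, 12] [3.8 3.5]
scene [0, 190, 256] [-1.5  0.6]
----
[ 5.64357431e+02 -3.05916380e+01  1.43271467e-01  1.45251439e+01]
top [110, 265, 12] [-1.7 -0.7]
top [-110, 265, 12] [0.1 0.7]
top [110, -265, 12] [ 0.3 -4. ]
top [-110, -265, 12] [1.1 0.7]
scene [0, 190, 78] [-0.2  1.1]
scene [0, 190, 320] [-0.1  0.5]
top [38, 223, 253] [-0.5 -0.3]
top [38, 157, 253] [-0.1 -0.7]
top [-38, 223, 253] [-0.  -0.3]
scene [-38, 157, 253] [0.1 0.5]
scene [38, 157, 253] [0.6 0.2]
scene [-110, 265, 12] [-1.6 -0.6]
scene [110, -265, 12] [ 1.1 -1.7]
scene [-110, -265, 12] [-0.3  1.6]
scene [0, 190, 256] [-0.3  1.1]
bar [[537.22888464 157.4616576  320.        ]]
rim -x,-y scene [ -86.2 -116.7   72. ] [ 495.7 -158.4   72. ]
rim -x +y scene [-85.4   3.3  72. ] [479.3 -39.5  72. ]
rim+x+y s scene [85.3 -0.5 72. ] [648.8 -18.9  72. ]
rim -x+y top [-93.2   0.7  72. ] [472.  -43.2  72. ]
rim -x-y top [ -92.7 -114.    72. ] [ 488.8 -156.6   72. ]
rim +x+y top [84.8  2.  72. ] [648.1 -16.5  72. ]
rim +x-y top [  86.2 -123.8   72. ] [ 667.4 -140.8   72. ]
lid top [ -3.4 -48.   54. ] [567.9 -78.6  54. ]
lid scene [ -1.4 -44.5  54. ] [569.4 -74.8  54. ]
edge outer ends tri?
```

```bash
cat > m.py <<'E'
from h import *
tr=lambda u,v:(245+u/8,150+v/6.5)
p=np.load("p.npy")
for q in [(187,295),(370,280)]:
    for z in (115,125): print(W2V(onz("top",tr(*q),z),p).round(1))
s=r.read_state(); print(s['ee_pos'])
for v in [[0,-58,350],[0,-58,150]]: print(V2W([v],p)-s['ee_pos'])
E
python3 m.py
# rise and turn
python3 -m pendant '[[0,0,6,0,0,9,50],[0,0,12,0,0,18,0],[0,0,18,0,0,26.5,0],[0,0,21,0,0,26.5,0]]'
```

```text
[ -4.4 -24.6 115. ]
[ -5.4 -24.  125. ]
[ -6.8 -93.2 115. ]
[ -7.8 -92.  125. ]
[195.78652704 593.14836252 214.02100115]
[[ 376.85224924 -681.14574341  135.97899885]]
[[ 376.85224924 -681.14574341  -64.02100115]]
time: 0.65
ee_pos: [196.1, 594.1, 428.4]
eef_rot: [-0.073, 0.997, 0.002, 0.001]
wrist_force: [0.0, 0.1, -0.7]
grip_width: 0.585
```

```bash
python3 -m pendant '[[3,-5.4,0,0,0,0,0],[6,-10.9,0,0,0,0,0],[9,-16.3,0,0,0,0,0],[12,-21.8,0,0,0,0,0],[15,-27.2,0,0,0,0,0],[18,-32.6,0,0,0,0,0],[21,-38.1,0,0,0,0,0],[24,-43.5,0,0,0,0,0],[27,-49,0,0,0,0,0],[30,-54.4,0,0,0,0,0],[33,-59.8,0,0,0,0,0],[36,-65.3,0,0,0,0,0],[37.7,-68.3,0,0,0,0,0],[37.7,-68.3,0,0,0,0,0],[37.7,-68.3,-5,0,0,0,0],[37.7,-68.3,-10,0,0,0,0],[37.7,-68.3,-15,0,0,0,0],[37.7,-68.3,-20,0,0,0,0],[37.7,-68.3,-23,0,0,0,0],[37.7,-68.3,-23,0,0,0,0]]'
python3 - <<'E'
from h import *
cv2.imwrite("pics/w1.png",r.camera("wrist"))
s=r.camera("scene");cv2.imwrite("pics/s1.png",cv2.resize(s[120:310,150:370],None,fx=3.1,fy=3.1))
print(W2V(r.read_state()['ee_pos'],np.load("p.npy")))
E
```

```text
time: 3.15
ee_pos: [570.8, -88.1, 192.7]
eef_rot: [-0.072, 0.997, 0.001, -0.002]
wrist_force: [0.2, -0.1, 0.9]
grip_width: 0.005
[  0.45620376 -58.93626138 195.7493583 ]
```

View pics/w1.png

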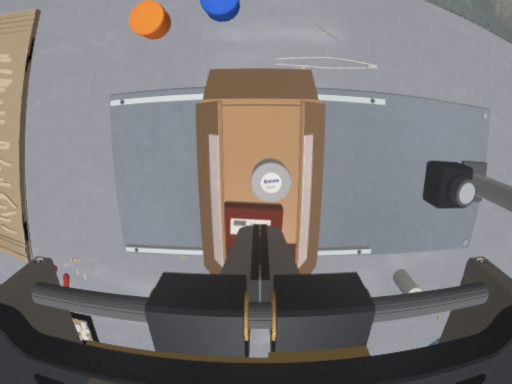

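View pics/s1.png

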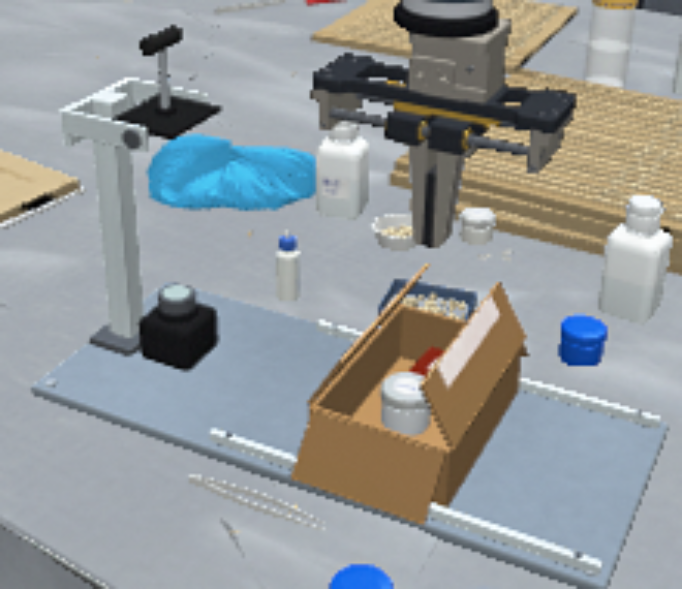

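```bash
cat >> h.py <<'E'
def wz(c,px,z):
    d=np.array([px[0]-c["cx"],px[1]-c["cy"]]);rr=np.linalg.norm(d);th=rr/f(c)
    ray=np.r_[d/rr*np.sin(th),np.cos(th)]; d=c["R"].T@ray;o=-c["R"].T@c["t"]
    return o+d*(z-o[2])/d[2]
E
python3 - <<'E'
from h import *
p=np.load("p.npy"); c=r.calibration("wrist")
for nm,q,z in [("lid",(271,182),54),("lens",(467,191),78),("rim-x+y",(314,101),72),("rim-x-y",(207,101),72),("c1",(113,93),12),("c2",(490,110),12),("c3",(473,260),12),("c4",(123,258),12)]:
    w=wz(c,q,z);print(nm,w.round(1),W2V(w,p).round(1))
E
```

```text
lid [571.1 -76.5  54. ] [  0.1 -46.4  54. ]
lens [539.6 159.5  78. ] [  2.6 191.6  78. ]
rim-x+y [479.1 -48.3  72. ] [-86.9  -5.4  72. ]
rim-x-y [ 494.3 -152.3   72. ] [ -86.7 -110.4   72. ]
c1 [ 493.  -288.1   12. ] [-107.4 -244.7   12. ]
c2 [422.8 231.1  12. ] [-102.7  279.3   12. ]
c3 [661.2 285.7  12. ] [141.  299.3  12. ]
c4 [ 723.3 -268.1   12. ] [ 123.4 -257.8   12. ]
```

```bash
python3 -m pendant '[[0,0,-4,0,0,0,0],[0,0,-8,0,0,0,0],[0,0,-9,0,0,0,0],[-0.14,1,-9,0,0,0,0],[-0.29,2,-9,0,0,0,0],[-0.43,3,-9,0,0,0,0],[-0.57,4,-9,0,0,0,0],[-0.69,4.8,-9,0,0,0,0],[-0.79,5.5,-9,0,0,0,0],[-0.89,6.2,-9.2,0,0,0,0],[-0.97,6.8,-9.5,0,0,0,0],[-1.06,7.4,-9.8,0,0,0,0],[-1.13,7.9,-10.1,0,0,0,0],[-1.13,7.9,-10.1,0,0,0,0]]'
python3 - <<'E'
from h import *
cv2.imwrite("pics/w2.png",r.camera("wrist"))
s=r.camera("scene");cv2.imwrite("pics/s2.png",cv2.resize(s[120:310,150:370],None,fx=3.1,fy=3.1))
print(W2V(r.read_state()['ee_pos'],np.load("p.npy")),r.read_state()['wrist_force'])
E
```

```text
time: 5.0
ee_pos: [561.3, -10.1, 93.2]
eef_rot: [-0.072, 0.997, 0.0, -0.0]
wrist_force: [-0.1, 0.6, -0.8]
grip_width: 0.008
[7.68298958e-02 2.03731330e+01 9.35142375e+01] [0.58462364 0.84776389 0.50393883]
```

View pics/s2.png

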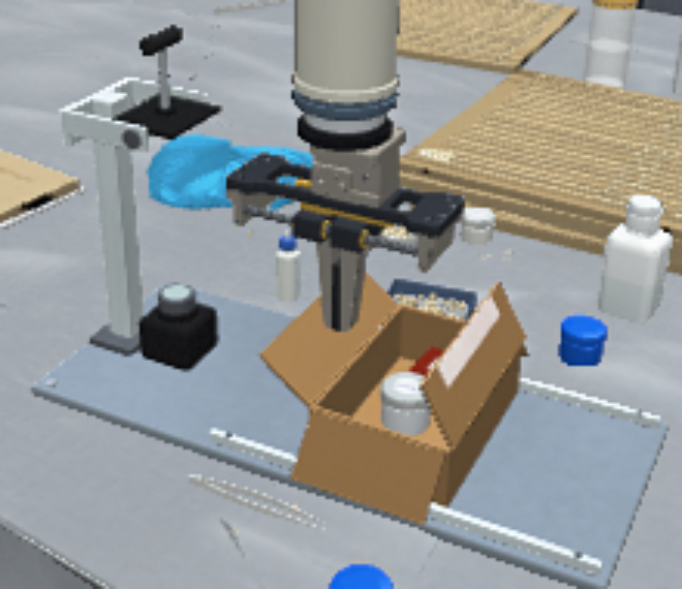

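View pics/w2.png

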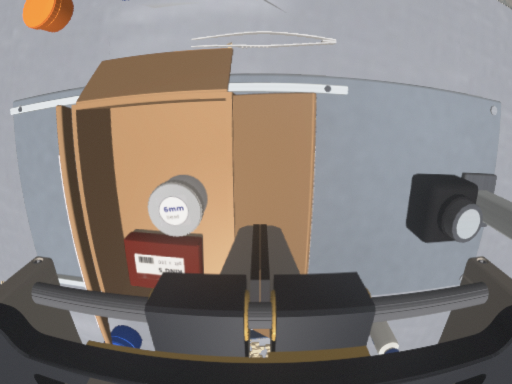

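```bash
cat > ang.py <<'E'
from h import *
p=np.load("p.npy")
for yc,sg in ((0.5,1),(-118,-1)):
  for th in (2.1,2.3,2.4,2.5,2.6,2.7,2.75):
    W=V2W([[x,yc-sg*58*np.cos(th),72+58*np.sin(th)] for x in(-88,88)],p)
    print(sg,th,((proj("scene",W)-[150,120])*3.1).round(0).tolist())
E
python3 ang.py
```

```text
1 2.1 [[281.0, 345.0], [374.0, 251.0]]
1 2.3 [[271.0, 349.0], [365.0, 255.0]]
1 2.4 [[266.0, 352.0], [361.0, 258.0]]
1 2.5 [[262.0, 355.0], [357.0, 261.0]]
1 2.6 [[259.0, 359.0], [354.0, 265.0]]
1 2.7 [[256.0, 364.0], [351.0, 269.0]]
1 2.75 [[255.0, 366.0], [350.0, 271.0]]
-1 2.1 [[494.0, 408.0], [563.0, 298.0]]
-1 2.3 [[505.0, 419.0], [572.0, 307.0]]
-1 2.4 [[510.0, 425.0], [577.0, 312.0]]
-1 2.5 [[515.0, 432.0], [580.0, 318.0]]
-1 2.6 [[518.0, 438.0], [583.0, 324.0]]
-1 2.7 [[521.0, 445.0], [586.0, 330.0]]
-1 2.75 [[523.0, 448.0], [587.0, 333.0]]
```

```bash
python3 -m pendant '[[-0.04,0.3,-0.4,0,0,0,0],[-0.08,0.6,-0.8,0,0,0,0],[-0.08,0.6,-0.8,0,0,0,0],[-0.08,0.6,2,0,0,0,0],[-0.08,0.6,6,0,0,0,0],[0.5,-3.5,6,0,0,0,0],[1.13,-7.9,6,0,0,0,0],[1.13,-7.9,6,0,0,0,0],[1.13,-7.9,1.1,0,0,0,0],[1.27,-8.9,1.1,0,0,0,0],[1.41,-9.9,1.1,0,0,0,0],[1.56,-10.9,1.1,0,0,0,0],[1.7,-11.9,1.1,0,0,0,0],[1.83,-12.8,1.1,0,0,0,0],[1.93,-13.5,1.1,0,0,0,0],[2.03,-14.2,0.8,0,0,0,0],[2.11,-14.8,0.4,0,0,0,0],[2.2,-15.4,0,0,0,0,0],[2.27,-16.0,-0.4,0,0,0,0],[2.34,-16.4,-0.8,0,0,0,0]]'
python3 -m pendant '[[0,0,0,0,0,0,0]]'
python3 - <<'E'
from h import *
cv2.imwrite("pics/w3.png",r.camera("wrist"))
s=r.camera("scene");cv2.imwrite("pics/s3.png",cv2.resize(s[120:310,150:370],None,fx=3.1,fy=3.1))
print(W2V(r.read_state()['ee_pos'],np.load("p.npy")),r.read_state()['wrist_force'])
E
```

```text
time: 7.6
ee_pos: [584.9, -174.0, 85.6]
eef_rot: [-0.071, 0.997, 0.001, -0.0]
wrist_force: [-6.6, 18.4, 31.4]
grip_width: 0.006
time: 7.72
ee_pos: [584.8, -173.6, 86.2]
eef_rot: [-0.071, 0.997, 0.001, -0.0]
wrist_force: [-3.4, 7.4, 10.1]
grip_width: 0.0
[  -0.17753623 -144.4713521    86.22762048] [-4.07542024  6.41737165  9.54149812]
```

View pics/s3.png

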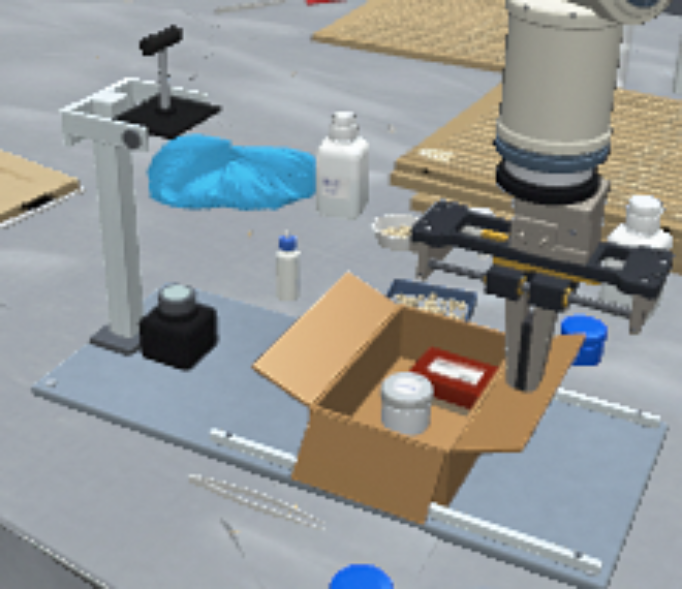

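View pics/w3.png

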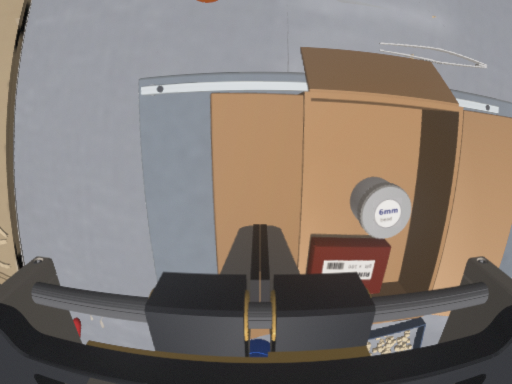

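```bash
python3 -m pendant '[[0,0,4,0,0,0,0],[0,0,10,0,0,0,20],[0,0,16,0,0,0,40],[0,0,22,0,0,0,50],[0,0,28,0,0,0,50],[0,0,30,0,0,0,50],[-0.8,5.5,30,0,0,0,50],[-1.6,11,30,0,0,0,50],[-2.4,17,30,0,0,0,50],[-3.2,22,30,0,0,0,50],[-4,28,30,0,0,0,50],[-4.7,33.2,30,0,0,0,50],[-4.7,33.2,30,0,0,0,50],[-4.7,33.2,30,0,0,0,50],[-4.7,33.2,30,0,0,0,50]]'
python3 - <<'E'
from h import *
c=r.calibration("wrist");i=r.camera("wrist");cv2.imwrite("pics/w4.png",i)
s=r.camera("scene");cv2.imwrite("pics/s4.png",cv2.resize(s[50:310,150:370],None,fx=2.3,fy=2.3))
st=r.read_state();print(st['ee_pos'],W2V(st['ee_pos'],np.load("p.npy")),st['wrist_force'],st['eef_rot'])
print(c)
E
```

```text
time: 9.7
ee_pos: [538.3, 156.2, 385.5]
eef_rot: [-0.071, 0.997, -0.0, -0.0]
wrist_force: [-0.8, 0.4, -0.4]
grip_width: 0.502
[538.3017098  156.28111409 385.60102336] [  0.89327304 188.67837219 385.60102336] [ 0.36061401 -0.2998563  -0.07603819] [-7.09350962e-02  9.97480928e-01 -9.00268412e-05  4.95194970e-05]
{'vfov': 65.70646984690485, 'cx': 259.56632606566023, 'cy': 193.70204747748187, 'R': array([[-1.41602103e-01,  9.89923656e-01, -1.10223369e-05],
       [ 9.50491643e-01,  1.35964723e-01,  2.79426610e-01],
       [ 2.76612510e-01,  3.95569190e-02, -9.60167053e-01]]), 't': array([ -78.51507059, -613.13654163,  400.00957346])}
```

View pics/s4.png

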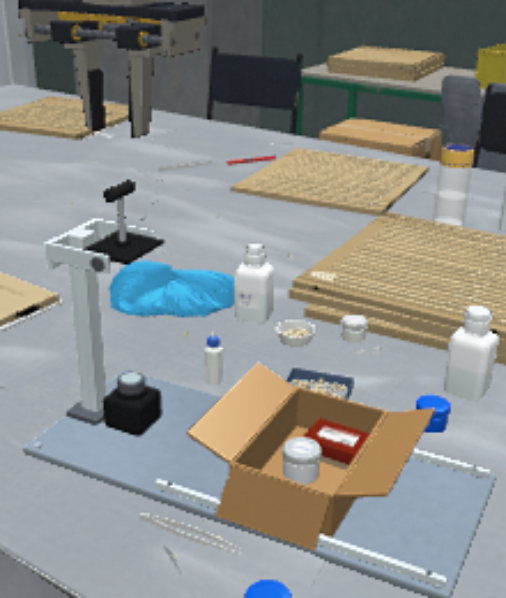

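View pics/w4.png

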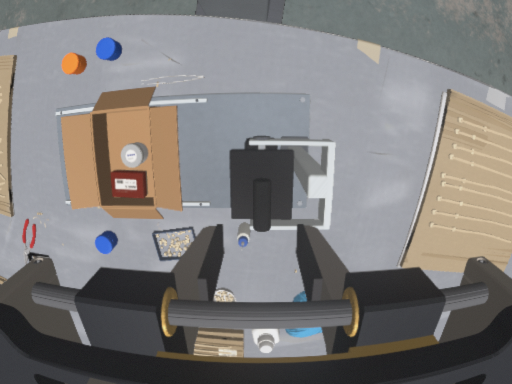

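```bash
python3 - <<'E'
from h import *
p=np.load("p.npy");c=r.calibration("wrist")
for nm,q,z in [("bar",(262,205),322),("frame",(262,185),256),("lid",(132,155),54),("rimcorner -x+y",(155,107),72),("rim -x -y",(94,110),72)]:
    w=wz(c,q,z);print(nm,w.round(1),W2V(w,p).round(1))
i=cv2.imread("pics/w4.png")
cv2.imwrite("pics/w4c.png",cv2.resize(i[130:240,220:345],None,fx=5,fy=5,interpolation=cv2.INTER_CUBIC))
E
```

```text
bar [537.6 158.3 322. ] [  0.5 190.8 322. ]
frame [537.6 158.9 256. ] [  0.6 191.4 256. ]
lid [565.9 -72.9  54. ] [ -4.5 -42.1  54. ]
rimcorner -x+y [475.7 -28.8  72. ] [-87.5  14.4  72. ]
rim -x -y [ 488.  -149.2   72. ] [ -92.5 -106.5   72. ]
```

View pics/w4c.png

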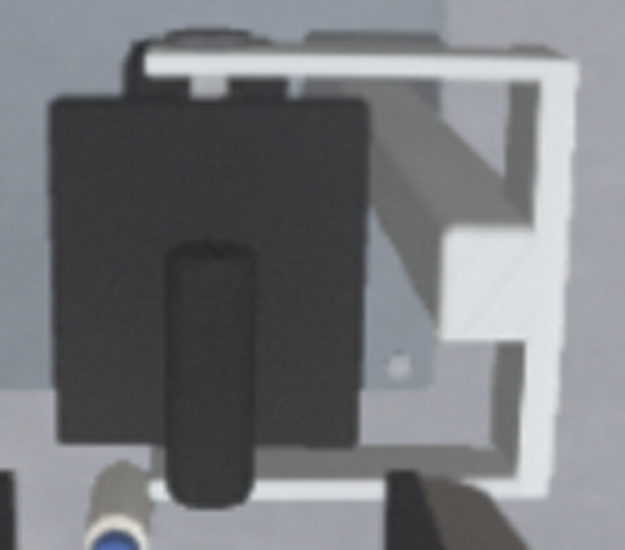

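```bash
python3 -m pendant '[[0,0.2,-4,0,0,0,50],[0,0.2,-7,0,0,0,50],[0,0.2,-8.2,0,0,0,50],[0,0.2,-8.2,0,0,0,50],[0,0.2,-8.2,0,0,0,50]]'
python3 - <<'E'
from h import *
st=r.read_state();print(W2V(st['ee_pos'],np.load("p.npy")))
c=r.calibration("wrist");i=r.camera("wrist");cv2.imwrite("pics/w5.png",i)
E
python3 -m pendant '[[0,0,0,0,0,0,10],[0,0,0,0,0,0,10],[0,0,0,0,0,0,10],[0,0,0,0,0,0,10],[0,0,0,0,0,0,10]]'
python3 - <<'E'
from h import *
p=np.load("p.npy")
st=r.read_state();print(W2V(st['ee_pos'],p),st['wrist_force'],st['grip_width']*92)
c=r.calibration("wrist");i=r.camera("wrist");cv2.imwrite("pics/w6.png",i)
s=r.camera("scene");cv2.imwrite("pics/s6.png",cv2.resize(s[80:250,150:290],None,fx=3.5,fy=3.5,interpolation=cv2.INTER_CUBIC))
E
```

```text
time: 10.42
ee_pos: [538.8, 159.5, 304.9]
eef_rot: [-0.072, 0.997, 0.0, 0.001]
wrist_force: [-0.1, 0.1, 0.2]
grip_width: 0.505
[  1.79638032 191.79315046 304.93414378]
time: 11.1
ee_pos: [538.1, 159.4, 303.7]
eef_rot: [-0.072, 0.997, -0.0, 0.0]
wrist_force: [0.0, -1.1, 2.1]
grip_width: 0.156
[  1.11412364 191.81312873 303.72344675] [ 1.86267079e-03 -1.06126090e+00  2.08038202e+00] 14.390484931650029
```

View pics/w6.png

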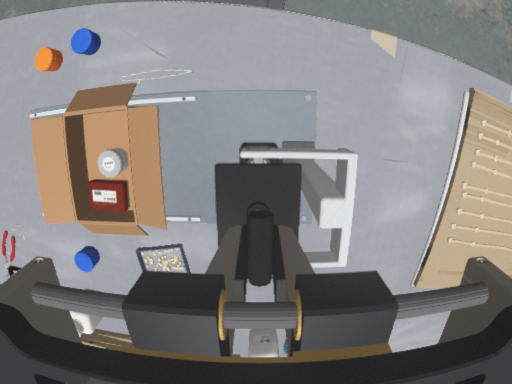

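View pics/s6.png

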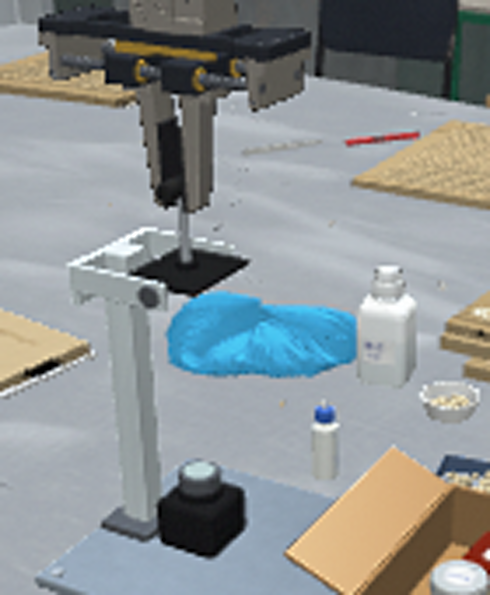

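```bash
python3 -m pendant '[[-0.06,0.4,-0.01,0,0,0,10],[-0.11,0.76,-0.04,0,0,0,10],[-0.17,1.2,-0.11,0,0,0,10],[-0.22,1.5,-0.17,0,0,0,10],[-0.27,1.9,-0.27,0,0,0,10],[-0.32,2.24,-0.38,0,0,0,10],[-0.37,2.6,-0.52,0,0,0,10],[-0.42,2.9,-0.66,0,0,0,10],[-0.42,2.9,-0.66,0,0,0,10],[-0.42,2.9,-0.66,0,0,0,10],[-0.42,2.9,-0.66,0,0,0,10]]'
python3 - <<'E'
from h import *
p=np.load("p.npy")
st=r.read_state();print(W2V(st['ee_pos'],p),st['wrist_force'],st['grip_width']*92)
c=r.calibration("wrist");i=r.camera("wrist");cv2.imwrite("pics/w7.png",i)
s=r.camera("scene");cv2.imwrite("pics/s7r.png",s);cv2.imwrite("pics/s7.png",cv2.resize(s[80:250,150:290],None,fx=3.5,fy=3.5,interpolation=cv2.INTER_CUBIC))
cv2.imwrite("pics/s7z.png",cv2.resize(s[110:180,160:230],None,fx=8,fy=8,interpolation=cv2.INTER_CUBIC))
def pr(V):
    return (proj("scene",V2W(V,p))-[160,110])*8
for a in (.4,.44,.48):
    ca,sa=np.cos(a),np.sin(a)
    def m(x,y,z): return [x,191+y*ca+z*sa,250+z*ca-y*sa]
    print(a,pr([m(-38,-33,4),m(38,-33,4),m(-38,33,4),m(38,33,4),m(0,0,70)]).round(0).tolist())
E
```

```text
time: 12.58
ee_pos: [534.5, 186.9, 298.5]
eef_rot: [-0.072, 0.997, -0.002, 0.001]
wrist_force: [-1.0, -10.4, 12.6]
grip_width: 0.171
[  1.50133422 219.48781875 298.53515169] [ -1.01190447 -10.38403756  12.61684453] 15.73767767042949
0.4 [[351.0, 397.0], [480.0, 323.0], [200.0, 437.0], [334.0, 363.0], [265.0, 190.0]]
0.44 [[349.0, 394.0], [478.0, 320.0], [201.0, 441.0], [335.0, 367.0], [259.0, 193.0]]
0.48 [[346.0, 390.0], [476.0, 316.0], [203.0, 445.0], [336.0, 370.0], [253.0, 195.0]]
```

View pics/s7z.png

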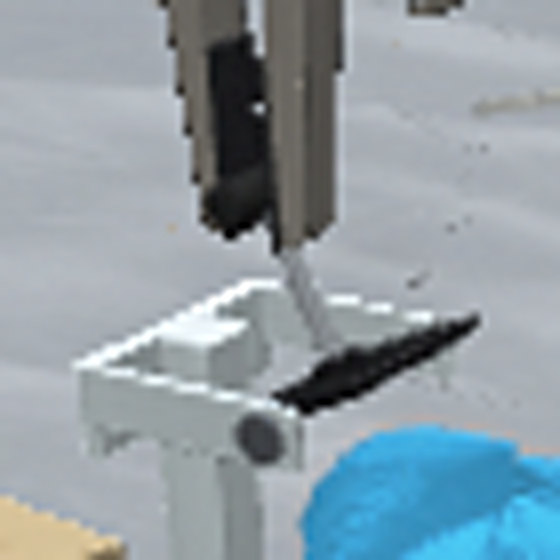

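View pics/w7.png

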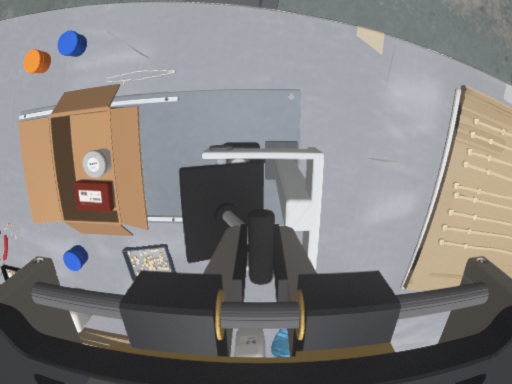

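```bash
python3 -m pendant '[[0.02,-0.11,0.0,-4.2,-0.6,0,10],[0.03,-0.23,0.02,-8.3,-1.2,0,10],[0.05,-0.34,0.04,-12.5,-1.8,0,10],[0.07,-0.46,0.07,-16.6,-2.4,0,10],[0.08,-0.56,0.11,-20.7,-3,0,10],[0.1,-0.67,0.15,-24.9,-3.6,0,10],[0.1,-0.67,0.15,-24.9,-3.6,0,10],[0.1,-0.67,0.15,-24.9,-3.6,0,10],[0.1,-0.67,0.15,-24.9,-3.6,0,10]]'
cat > chk.py <<'E'
import sys
from h import *
from scipy.spatial.transform import Rotation as Ro
p=np.load("p.npy")
st=r.read_state();R=Ro.from_quat(st['eef_rot']).as_matrix()
for L in (16,19): print("grasp",W2V(st['ee_pos']-L*R[:,2],p).round(1))
print(R[:,2].round(3),st['wrist_force'],st['grip_width']*92,st['time'])
k=sys.argv[1]
cv2.imwrite(f"pics/w{k}.png",r.camera("wrist"))
s=r.camera("scene");cv2.imwrite(f"pics/s{k}z.png",cv2.resize(s[100:180,155:235],None,fx=7.5,fy=7.5,interpolation=cv2.INTER_CUBIC))
E
python3 chk.py 8
```

```text
time: 13.8
ee_pos: [534.9, 182.7, 298.8]
eef_rot: [-0.07, 0.974, -0.216, 0.016]
wrist_force: [-2.0, 3.0, 5.0]
grip_width: 0.156
grasp [  1.3 222.  313.3]
grasp [  1.2 223.3 316. ]
[ 0.061 -0.419 -0.906] [-1.96818443  3.03398086  5.00853134] 14.31084779672405 13.8
```

View pics/s8z.png

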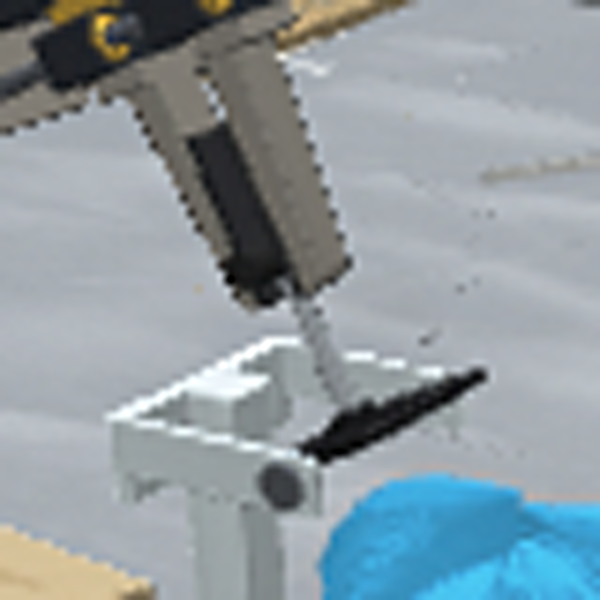

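View pics/w8.png

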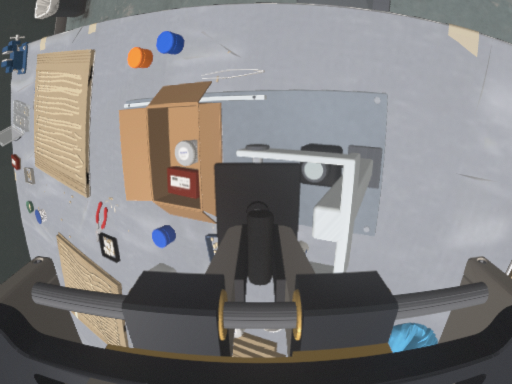

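```bash
python3 - <<'E'
import cv2
i=cv2.imread("pics/w8.png")
cv2.imwrite("pics/w8c.png",cv2.resize(i[80:210,120:370],None,fx=3.2,fy=3.2,interpolation=cv2.INTER_CUBIC))
i=cv2.imread("pics/w6.png")
cv2.imwrite("pics/w6c.png",cv2.resize(i[130:260,190:320],None,fx=4.4,fy=4.4,interpolation=cv2.INTER_CUBIC))
i=cv2.imread("pics/w8.png")
cv2.imwrite("pics/w8d.png",cv2.resize(i[130:260,190:320],None,fx=4.4,fy=4.4,interpolation=cv2.INTER_CUBIC))
E
```

```text
(no output)
```

View pics/w8c.png

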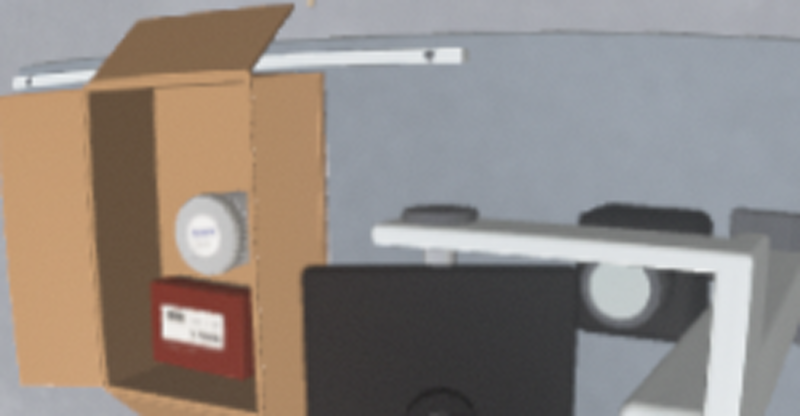

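View pics/w6c.png

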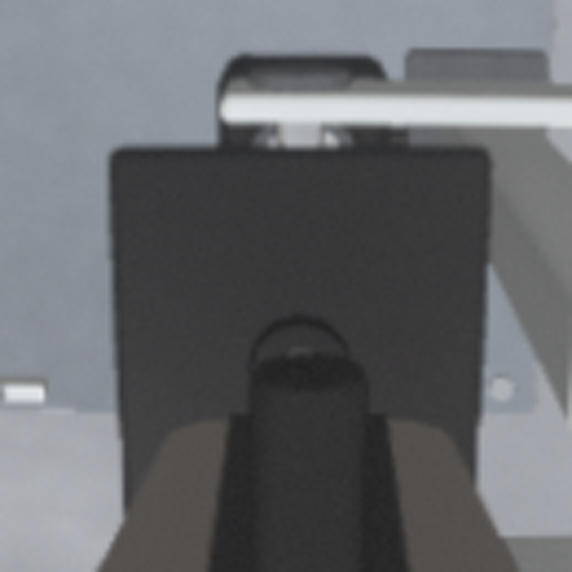

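View pics/w8d.png

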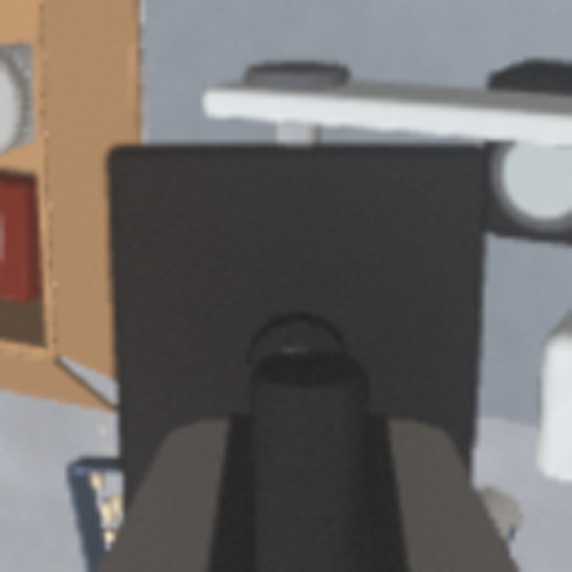

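```bash
python3 - <<'E'
from h import *
p=np.load("p.npy");c=r.calibration("wrist")
print(r.read_state()['time'])
L=lambda u,v:(120+u/3.2,80+v/3.2)
for nm,q,z in [("lid",L(203,234),54),("lens",L(620,291),78),("rim-x+y",L(250,77),72),("rim-x-y",L(93,90),72),("rim+x -y",L(107,385),72),("hinge pin",L(440,256),250)]:
    w=wz(c,q,z);print(nm,w.round(1),W2V(w,p).round(1))
E
```

```text
13.9
lid [566.9 -75.5  54. ] [ -3.9 -44.8  54. ]
lens [539.8 159.1  78. ] [  2.8 191.3  78. ]
rim-x+y [477.7 -39.3  72. ] [-87.    3.7  72. ]
rim-x-y [ 494.6 -148.8   72. ] [ -85.9 -107.    72. ]
rim+x -y [ 665.6 -129.5   72. ] [  86.1 -112.3   72. ]
hinge pin [499.2 152.9 250. ] [-38.3 190.9 250. ]
```

```bash
python3 -m pendant '[[0.01,-0.1,0.05,0.8,0.1,0,10],[0.01,-0.1,0.05,0.8,0.1,0,10],[0.01,-0.1,0.05,0.8,0.1,0,10],[0.01,-0.1,0.05,0.8,0.1,0,10],[0.01,-0.1,0.05,0.8,0.1,0,10],[0.01,-0.1,0.05,0.8,0.1,0,10]]'
python3 chk.py 9; python3 - <<'E'
import cv2
i=cv2.imread("pics/w9.png")
cv2.imwrite("pics/w9d.png",cv2.resize(i[130:260,190:320],None,fx=4.4,fy=4.4,interpolation=cv2.INTER_CUBIC))
from station import r
cv2.imwrite("pics/s9.png",cv2.resize(r.camera("scene")[90:320,150:400],None,fx=2.5,fy=2.5))
E
```

```text
time: 14.65
ee_pos: [535.1, 181.4, 299.4]
eef_rot: [-0.07, 0.975, -0.21, 0.016]
wrist_force: [-1.0, 3.8, 6.0]
grip_width: 0.151
grasp [  1.3 220.6 314. ]
grasp [  1.3 221.9 316.7]
[ 0.06  -0.407 -0.912] [-0.99527855  3.81645352  5.99260643] 13.902840829823452 14.65
```

View pics/w9d.png

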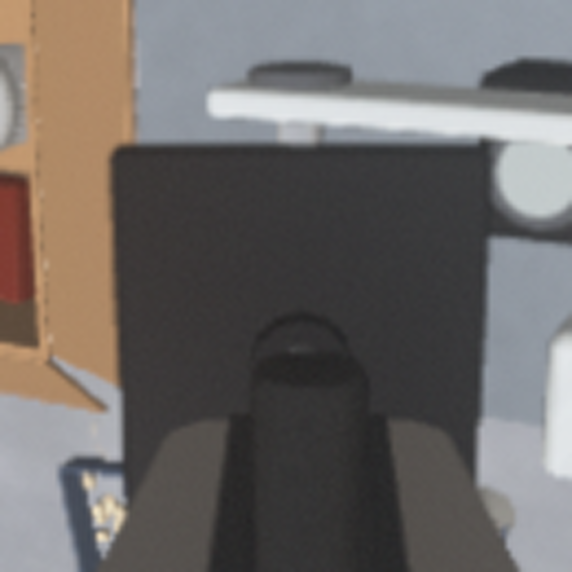

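View pics/s9.png

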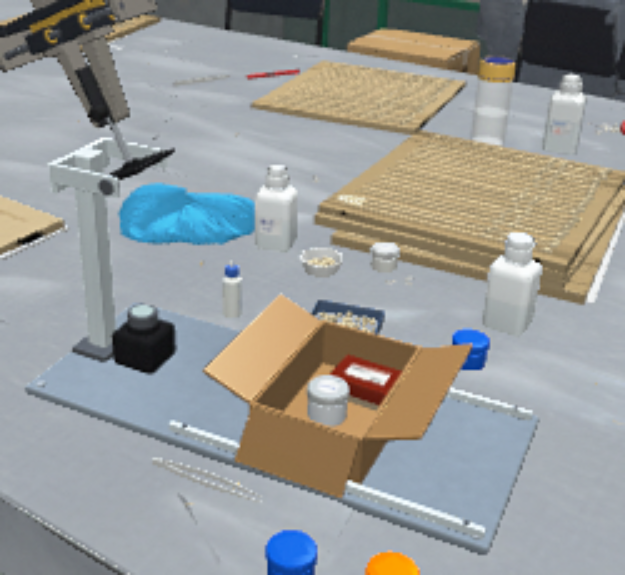

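```bash
python3 -m pendant '[[0,0.03,0,0,0,0,10],[0,0.03,0,0,0,0,10],[0,0.03,0,0,0,0,10],[0,0.03,0,0,0,0,10],[0,0.03,0,0,0,0,10],[0,0.03,0,0,0,0,10],[0,0.03,0,0,0,0,10],[0,0.03,0,0,0,0,10]]'
python3 chk.py 10; python3 -c "
from station import r
print(r.job_done())"
```

```text
time: 15.8
ee_pos: [535.0, 181.7, 299.3]
eef_rot: [-0.07, 0.975, -0.21, 0.016]
wrist_force: [-1.5, 3.9, 5.5]
grip_width: 0.152
grasp [  1.3 220.8 313.9]
grasp [  1.3 222.1 316.6]
[ 0.06  -0.407 -0.911] [-1.45617824  3.93350233  5.54920489] 13.954086566466092 15.8
the job is handed in; nothing more can be done
None
```

I handed the job in at about 16 s with both flaps folded back and the gripper holding the mirror lever still. `job_done()` reported no verdict, so success rests on my own checks.

**What I did**
- I folded both long flaps back with the closed fingertips. In the scene picture both stand at about 2.7 rad, against the 2.3 needed.
- I pinched the lever bar from above and pulled it towards the viewer's +y. With the tool upright, the rod pressed on a fingertip (about 16 N at the wrist), so I leaned the tool about 25° to follow the lever. The pinch then read clean again, at about 14 mm opening.

**What the last checks showed**
- **Tilt:** the tool's lean and the view of the mirror frame give about 0.424 to 0.436 rad. The bar's position gives about 0.435 to 0.44 rad. The lens-to-lid distance I measured (about 236 mm) asks for about 0.44 rad.
- **Line of sight:** from those figures it should pass within about 10 mm of the lid's middle lengthways, and about 3 to 7 mm off sideways. The limit is 20 mm each way.
- **Surroundings:** the pot, card box and bystanders looked unmoved in the pictures. The fingers stayed above the mirror, away from the glass.

**Checks that disagreed**
- The plate corners do not fit the stated plate size centred on its origin; they sit about 15 mm off. I therefore took positions from the mirror, lens, bar and carton themselves.
- The wrist force at the end (about 4 N in y and 5.5 N in z) does not match the spring force alone. Some load along the lever or sensor offset remains.

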